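# Gauge a bushing on the plug gauge and accept it

### The job

One of the three brass bushings is right: its bore passes the slim go end of the stepped plug gauge and stops on the thick no-go step below. Prove it by lowering that bushing over the plug until it sits on the step, then lift it off and set it down upright in the green tray beside the plug. Leave the other two bushings where they stand, and keep the arm clear of the lamp head that hangs over the left of the bench.

Things in the scene. Friction and masses are not known exactly. Their poses are not given: they have to be found in the camera images.
- gauge: fixed station; origin: centre of its underside on the bench, z up; mm. Plate 226 (x) by 136, 10 thick. Steel plug at x 68, y 0: no-go part, diameter 38, red band, flat step at z 40; go part, diameter 20, to z 72; cone to 5 wide tip at z 87. Green tray centred at x -45, y 0: inside 122 square, floor z 14, rim z 20, wall 4. Not part of it: lamp head over the bench at world x 370 to 600, y above 400, z 460 to 520.
- bush_middle_centre (a point): plain brass bushing (a plain upright tube), outside diameter 56 mm, height 40 mm, 0.1 to 0.2 kg, standing upright on the bench; bore 28 mm (middle size). Point: its centre, half-way up, on the axis; z is the tube's axis, up. 
- bush_narrow_centre (a point): plain brass bushing (a plain upright tube), outside diameter 56 mm, height 40 mm, 0.1 to 0.2 kg, standing upright on the bench; bore 14 mm (smallest hole, thickest wall). Point: its centre, half-way up, on the axis; z is the tube's axis, up. 
- bush_wide_centre (a point): plain brass bushing (a plain upright tube), outside diameter 56 mm, height 40 mm, 0.1 to 0.2 kg, standing upright on the bench; bore 44 mm (largest hole, thin wall of 6 mm). Point: its centre, half-way up, on the axis; z is the tube's axis, up. 
Things that resemble listed ones, but are neither listed nor needed, are in the scene too. What is shaped like the part that bears bush_middle_centre but blue or pink is not meant.

How it is judged:
By the outcome, as a careful person would: the job done as asked, in the order asked, and still so for the second after the job is handed in, with the robot touching nothing.
It also fails if it takes over 48 s, if anything falls off the work surface, if the arm or the gripper's body presses on something with over 40 N, if the wrist force passes 120 N, or if a joint passes its speed limit or range.

### The arm

A 6-joint arm with a two-finger parallel gripper is mounted at the origin on a cart in front of the work surface, level with it; the furniture and walls round the work are solid. World frame = base frame: x ahead of the robot, y to its left, z up, the work surface at z = 0. Lengths are in m, angles in rad, forces in N, time in s.
With the tool pointing down it reaches from about 0.375 to 0.975 m from the base axis. Payload 3.8 kg.
Tool frame: the origin (TCP) lies on the centre line of the jaws, within the pads' length; the fingertips stand 17 mm ahead of it and the grasp point (between the pads) lies 2 mm behind it (bot.tip_extent is the distance from the TCP to the fingertips, in m); z points along the fingers, y is the line along which they close (so a half turn about z gives the same grasp; the last joint's range is limited). The gripper opens to 85 mm and grips with 20 to 120 N. Pads are 22 mm wide; open, the fingers measure 114 mm over their backs; the gripper's body (76 mm by 85 mm) begins 54 mm behind the grasp point. The pads swing forward as they close: fully open they stand 13 mm farther back than shut.
Start: joints at [1.275, 0.264, 1.604, -0, 1.274, -0.037], TCP at [0.173, 0.653, 0.215] pointing down, gripper open.
Joint ranges: [-2.63, 2.63], [-0.94, 2.18], [0.31, 2.57], [-1.31, 4.45], [0, 2.66], [-2.55, 2.55]. Speed limits (rad/s): [2.57, 2.57, 3.14, 3.14, 3.14, 3.14].

### API

Orientations are given as a rotation vector (axis times angle).
In Python, from workcell import readout, read_camera, finish_job, bot gives the robot as it stands.
- The arm moves only by the tool jog_arm, never from a script. Its argument "deltas" is one flat list of numbers, 7 for each row, row after row: the shift along the tool's x, y, z in m, then the turn, a rotation vector about the tool's x, y, z in degrees, then the gripper command: -1 is shut, 1 is fully open, values between are in proportion. A call has 1 to 8 rows; each row is the pose to reach, as a shift and turn from the pose commanded when the call began, along the tool's axes at that moment; what a row does not reach only later rows make up. A row lasts 1/10 s, in which the tool goes at most 50 mm and 8.59 degrees, less where a joint would pass 70% of its speed; a pose out of reach is approached as far as the arm can. A call with a gripper value outside its range is refused whole. The fingers move at their own pace and stop on an object; "squeeze" is the grip in N (left out, the last holds). Time passes only in rows, so rows that repeat a pose let the fingers close. It gives the time, the measured TCP pose, the force, the opening and the grip force at its end, in the units of the state.
- readout.read_state(): the state, without advancing time (a new reading comes with each control period).
- read_camera(name): name is "scene" or "side" or "wrist"; returns a dict with "color" (480x640x3 uint8, blue, green, red), "fx", "fy", "cx", "cy" (pixels), "dist" ([k1, k2, p1, p2, k3] as OpenCV has them; the pictures are not rectified), "origin" and "attitude" of the camera in the world. Camera axes: x right, y down, z forward; pixel columns grow to the right and rows downward; lengths in m; the calibration is good to about 2 mm. A picture is of the moment at which its call begins. There is no depth.
- finish_job(): hands the job in; it is judged then, once.
The state is a dict: "time": time; "q": joint angles; "joint_vel": joint speeds; "joint_torque": joint torques, N m; "tool_pos": TCP position; "tcp_rot": TCP orientation; "wrist_force": force on the tool from outside, world axes, zero at the start; "torque": the same for the moment, N m; "width": opening from 0.0 (shut) to 1.0 (fully open); "grip_force": force on a finger pad.
Only numpy, scipy, OpenCV 4.12 (cv2) and the standard library are available. Lean on these libraries where they do the work, as an engineer would, in place of code of your own. Each camera call takes 0.05 s, during which the arm holds its last target. There are 200 camera calls.

## Working session

There is one attempt and no reset: what is moved stays moved. The work goes in short steps, Python scripts to look and compute and a tool call to move; the robot and the scene stay as the last step left them, time stands still between calls to the robot, and variables do not carry over. Pictures are saved under pics/ and viewed, at most 10 in all, crops included, and the job is handed in when it is done.

Besides the shell and the picture viewer there is one more tool, called after "Call:" by a JSON object that holds its "name" and its "arguments", one argument or row to a line. jog_arm: Moves the arm, as the interface text tells. Its arguments: {"type":"object","properties":{"deltas":{"type":"array"},"squeeze":{"type":"number"}},"required":["deltas"]}

```bash
mkdir -p pics
cat > h.py <<'E'
import numpy as np,cv2,json,pickle
from scipy.spatial.transform import Rotation as R
from workcell import readout, read_camera, finish_job, bot
def grab(n,f):
    c=read_camera(n); cv2.imwrite('pics/'+f+'.png',c['color']); pickle.dump(c,open('pics/'+f+'.pkl','wb')); return c
def load(f): return pickle.load(open('pics/'+f+'.pkl','rb'))
def att(c):
    a=np.array(c['attitude'],float); return a if a.shape==(3,3) else R.from_rotvec(a).as_matrix()
def K(c): return np.array([[c['fx'],0,c['cx']],[0,c['fy'],c['cy']],[0,0,1.]])
def toplane(c,uv,z):
    p=cv2.undistortPoints(np.array([[uv]],float),K(c),np.array(c['dist'],float))[0,0]
    d=att(c)@np.array([p[0],p[1],1]); o=np.array(c['origin']); return o+d*(z-o[2])/d[2]
def proj(c,P):
    A=att(c).T; return cv2.projectPoints(np.array(P,float).reshape(-1,3),cv2.Rodrigues(A)[0],-A@np.array(c['origin'],float),K(c),np.array(c['dist'],float))[0][:,0]
E
python3 - <<'E'
from h import *
a=[grab(n,n+'0') for n in('scene','side','wrist')]
for c in a: print(c['origin'],c['attitude'],c['fx'])
s=readout.read_state();print(s)
E
```

```text
[-0.13366421 -0.75661656  0.52046991] [-1.95136857  0.7040618  -0.4677409 ] 586.6075188752366
[-0.07490113 -0.8618677   0.66648061] [-2.04898877  0.64860791 -0.35596442] 492.3314062904106
[0.1089753  0.66851383 0.3733251 ] [2.31311543 1.78345721 0.23604855] 399.69218201072977
{'time': 0.15, 'q': array([ 1.27505918e+00,  2.64603155e-01,  1.60508245e+00, -9.15268798e-07,
        1.27374217e+00, -3.68910015e-02]), 'joint_vel': array([-1.50155338e-03, -3.37464053e-03, -3.11636693e-03,  1.45557921e-03,
        9.60139045e-05,  1.72579535e-04]), 'joint_torque': array([ 1.25536801e-03, -5.15907061e+01, -3.67956269e+01, -2.65181397e-04,
        8.18122207e-03,  1.24917316e-07]), 'tool_pos': array([0.17259148, 0.65191889, 0.21402059]), 'tcp_rot': array([-4.05420740e-01, -3.11501638e+00,  2.84276999e-03]), 'wrist_force': array([-0.00473453,  0.37555267, -0.06157137]), 'torque': array([-0.0227068 ,  0.01204772, -0.02365728]), 'grip_force': 0.0, 'width': 0.9961314451983607}
```

View pics/scene0.png

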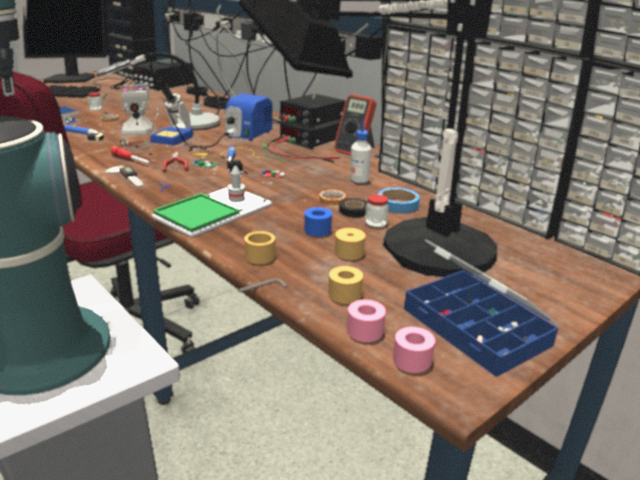

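View pics/side0.png

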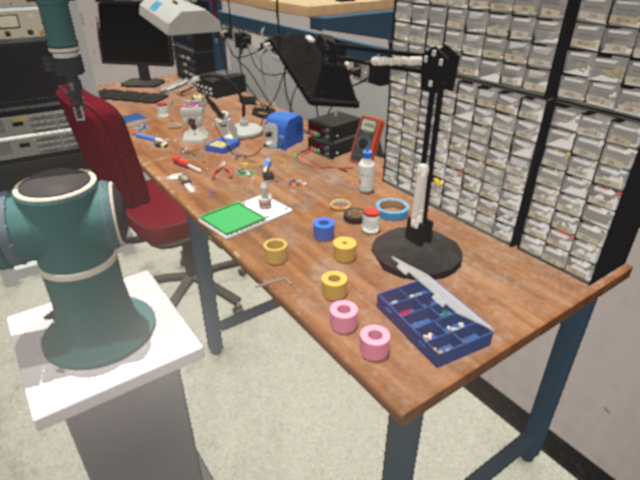

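The candidates in the scene image are brass at (260,247), which looks wide, (350,243), which looks narrow, and (346,285), which looks middle. The blue one (318,221) and pink ones (366,320) and (414,349) are excluded. The gauge is at about (212,207), with its plug at (236,185). Next is a close crop to check the choice.

Run:
```python
from h import *
c=load('scene0');im=c['color']
a=cv2.resize(im[225:310,235:375],(784,476),interpolation=cv2.INTER_CUBIC) 
cv2.imwrite('pics/cropA.png',a)
b=cv2.resize(im[145:240,145:280],(783,551),interpolation=cv2.INTER_CUBIC)
cv2.imwrite('pics/cropB.png',b)
```

```text
(no output)
```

View pics/cropA.png

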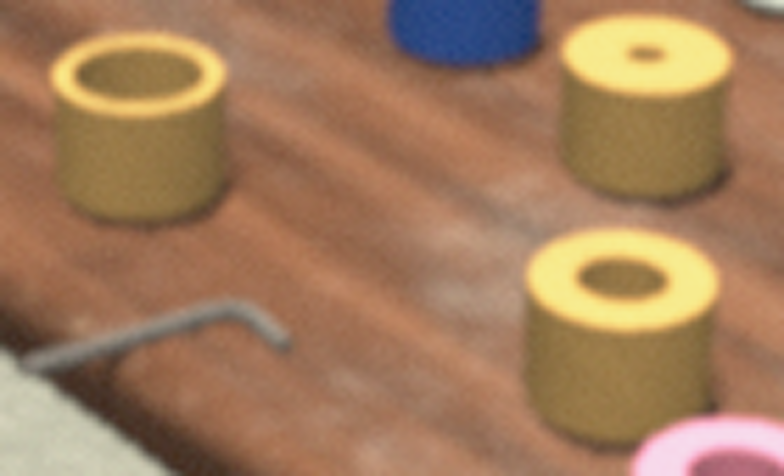

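View pics/cropB.png

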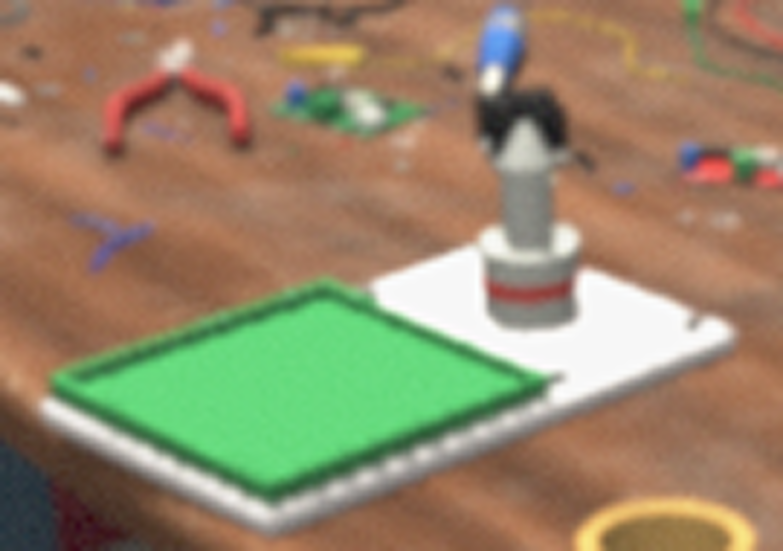

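The lower-right brass bushing has a bore about 0.47 of its outside diameter. That makes it the middle one, with its top centre at scene (346,275). The plug tip is at about (235.5,166) and the step centre at (236.4,187).

Run:
```python
from h import *
c=load('scene0')
for n,uv,z in [('mid',(346.1,275),.04),('wide',(259.8,238.2),.04),('nar',(350.5,234.6),.04),('tip',(235.5,165.5),.087),('step',(236.4,186.9),.04),('tn',(191.2,230.7),.02),('tl',(154.5,210.5),.02),('tf',(201,192.9),.02),('tr',(239.5,210.9),.02),('blue',(318,213),.04),('pink',(366,308),.04)]:
    print(n,toplane(c,uv,z).round(4))
s=load('side0')
print('sidemid',toplane(s,(334.5,279),.04), proj(s,[toplane(c,(346.1,275),.04)]))
T=R.from_rotvec(readout.read_state()['tcp_rot']).as_matrix();print(T.round(3))
w=load('wrist0');print('wrist cam rel tool',T.T@(np.array(w['origin'])-readout.read_state()['tool_pos']),(T.T@att(w)).round(3))
```

```text
mid [ 0.4566 -0.1716  0.04  ]
wide [0.424  0.0224 0.04  ]
nar [ 0.5661 -0.068   0.04  ]
tip [0.5354 0.2655 0.087 ]
step [0.5313 0.2582 0.04  ]
tn [0.3604 0.1627 0.02  ]
tl [0.348  0.2946 0.02  ]
tf [0.4757 0.3186 0.02  ]
tr [0.4883 0.1837 0.02  ]
blue [0.5823 0.0427 0.04  ]
pink [ 0.4125 -0.2612  0.04  ]
sidemid [ 0.45234149 -0.1755068   0.04      ] [[334.96907607 277.47502951]]
[[-0.967  0.256 -0.001]
 [ 0.256  0.967 -0.002]
 [ 0.    -0.002 -1.   ]]
wrist cam rel tool [ 0.06575524 -0.00053356 -0.15929941] [[ 0.001 -0.965 -0.263]
 [ 1.     0.001  0.   ]
 [ 0.    -0.263  0.965]]
```

Call:
{"name": "jog_arm", "arguments": {
  "deltas": [-0.2,-0.26,0,0,0,50,1,-0.2,-0.26,0,0,0,50,1,-0.2,-0.26,0,0,0,50,1,-0.2,-0.26,0,0,0,50,1,-0.2,-0.26,0,0,0,50,1,-0.2,-0.26,0,0,0,50,1,-0.2,-0.26,0,0,0,50,1,-0.2,-0.26,0,0,0,50,1]
}}

```text
time: 0.95
tool_pos: [0.3003, 0.3469, 0.2148]
tcp_rot: [1.689, 2.648, -0.001]
wrist_force: [-1.0, 0.2, -0.3]
width: 1.001
grip_force: 0.0
```

```bash
cat >> h.py <<'E'
def go(x,y,z,yaw,s=None):
    """tool-frame delta to TCP (x,y,z), tool pointing down, tool y axis at world angle yaw deg"""
    s=s or readout.read_state(); T=R.from_rotvec(s['tcp_rot']).as_matrix()
    a=np.radians(yaw); Y=np.array([np.cos(a),np.sin(a),0]); Z=np.array([0,0,-1.]); G=np.c_[np.cross(Y,Z),Y,Z]
    print('d',(T.T@(np.array([x,y,z])-s['tool_pos'])).round(4),'rot',np.degrees(R.from_matrix(T.T@G).as_rotvec()).round(2))
E
python3 - <<'E'
from h import *
s=readout.read_state();print(s['time'],s['tool_pos'],s['q'].round(2))
go(.45,-.165,.215,-24)
go(.43,.08,.215,0)
E
```

```text
0.95 [0.30029192 0.34685044 0.21480484] [ 0.8  -0.15  2.04 -0.    1.25  0.37]
d [-5.272e-01 -8.020e-02  5.000e-04] rot [1.000e-02 7.000e-02 4.895e+01]
d [-2.967e-01  5.000e-03  2.000e-04] rot [-0.    0.07 24.95]
```

Call:
{"name": "jog_arm", "arguments": {
  "deltas": [-0.297,0.005,0,0,0,25,1,-0.297,0.005,0,0,0,25,1,-0.297,0.005,0,0,0,25,1,-0.297,0.005,0,0,0,25,1,-0.297,0.005,0,0,0,25,1,-0.297,0.005,0,0,0,25,1,-0.39,-0.03,0,0,0,40,1,-0.39,-0.03,0,0,0,40,1]
}}

```text
time: 1.75
tool_pos: [0.4389, -0.017, 0.2151]
tcp_rot: [-2.494, -1.911, -0.001]
wrist_force: [1.3, 0.2, 0.1]
width: 1.001
grip_force: 0.0
```

Run:
```python
from h import *
go(.45,-.165,.215,-24)
```

```text
d [-1.401e-01  4.920e-02  1.000e-04] rot [ 0.02 -0.03  8.92]
```

Call:
{"name": "jog_arm", "arguments": {
  "deltas": [-0.14,0.05,0,0,0,9,1,-0.14,0.05,0,0,0,9,1,-0.14,0.05,0,0,0,9,1,-0.14,0.05,0,0,0,9,1,-0.14,0.05,0,0,0,9,1]
}}

```text
time: 2.25
tool_pos: [0.4509, -0.1643, 0.2147]
tcp_rot: [-2.633, -1.711, -0.0]
wrist_force: [-0.5, 0.1, -0.3]
width: 1.002
grip_force: 0.0
```

Run:
```python
from h import *
c=grab('wrist','wrist1');print(readout.read_state()['tool_pos'],proj(c,[.4566,-.1716,.04]))
```

```text
[ 0.45084097 -0.16319729  0.2146399 ] [[326.0726924  218.33513724]]
```

View pics/wrist1.png

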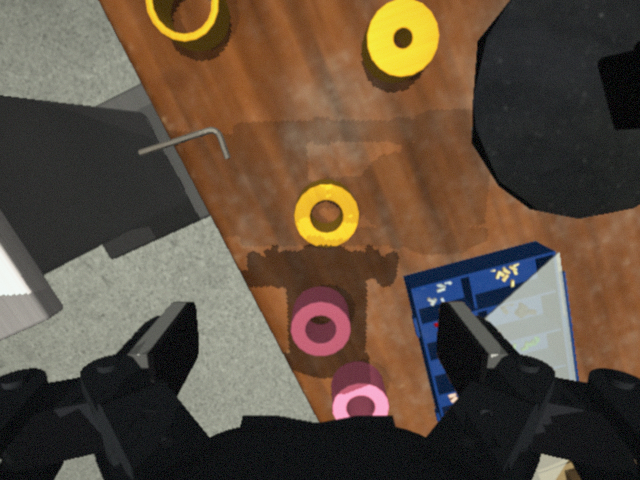

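The wrist view shows the middle bushing's top centre at about (327,215), close to the predicted (326,218). The pinks at (321,328) and (360,400) lie off the jaw line.

Run:
```python
from h import *
c=load('wrist1');p=toplane(c,(326.7,215),.04);print(p)
go(p[0],p[1],.09,-24);go(p[0],p[1],.026,-24)
```

```text
[ 0.45824585 -0.16916197  0.04      ]
d [-0.0026  0.0093  0.1246] rot [-0.07 -0.05  0.14]
d [-0.0026  0.0094  0.1886] rot [-0.07 -0.05  0.14]
```

Call:
{"name": "jog_arm", "arguments": {
  "deltas": [-0.003,0.009,0.04,0,0,0,1,-0.003,0.009,0.085,0,0,0,1,-0.003,0.009,0.125,0,0,0,1,-0.003,0.009,0.15,0,0,0,1,-0.003,0.009,0.175,0,0,0,1,-0.003,0.009,0.189,0,0,0,1,-0.003,0.009,0.189,0,0,0,1]
}}

```text
time: 3.0
tool_pos: [0.4561, -0.1678, 0.0241]
tcp_rot: [-2.627, -1.716, 0.004]
wrist_force: [-1.4, 0.6, -0.6]
width: 0.997
grip_force: 0.0
```

Call:
{"name": "jog_arm", "arguments": {
  "deltas": [0,0,0,0,0,0,0,0,0,0,0,0,0,0,0,0,0,0,0,0,-0.3,0,0,0,0,0,0,-0.6,0,0,0,0,0,0,-1,0,0,0,0,0,0,-1,0,0,0,0,0,0,-1],
  "squeeze": 40
}}

```text
time: 3.7
tool_pos: [0.4578, -0.1703, 0.0262]
tcp_rot: [2.632, 1.715, 0.0]
wrist_force: [0.6, 0.3, -0.7]
width: -0.002
grip_force: 0.0
```

The gripper shut fully without a grip, so I'm looking before moving.

Run:
```python
from h import *
c=grab('wrist','wrist2');d=grab('scene','scene2')
s=readout.read_state();print(s['tool_pos'],s['width'])
print(proj(d,[.458,-.169,.04]),proj(c,[.458,-.169,.04]))
b=cv2.resize(d['color'][200:350,240:440],(800,600),interpolation=cv2.INTER_CUBIC)
cv2.imwrite('pics/crop2.png',np.hstack([cv2.resize(c['color'],(400,300)),cv2.resize(b,(400,300))]))
```

```text
[ 0.45773685 -0.17029231  0.02605839] 1.9534835724527006e-05
[[345.65559283 274.09985295]] [[314.57944937 302.41180571]]
```

View pics/crop2.png

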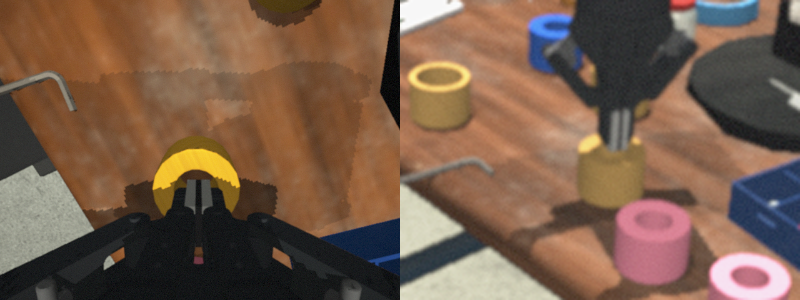

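Run:
```python
from h import *
print([(a,getattr(bot,a)) for a in dir(bot) if not a.startswith('_')])
c=load('wrist2');d=load('scene2')
for z in(.0,.009,.026,.04): print(z,proj(d,[.4577,-.1703,z]).round(1),proj(c,[.4577,-.1703,z]).round(1))
a=cv2.resize(c['color'][200:400,220:420],(400,400),interpolation=cv2.INTER_CUBIC)
b=cv2.resize(d['color'][225:325,300:400],(400,400),interpolation=cv2.INTER_CUBIC)
cv2.imwrite('pics/crop3.png',np.hstack([a,b]))
```

```text
[('MotionError', <class 'workcell.MotionError'>), ('tip_extent', 0.017)]
0.0 [[344.8 295.2]] [[315.6 271.6]]
0.009 [[345.1 290.6]] [[315.5 278. ]]
0.026 [[345.6 281.8]] [[315.4 291.9]]
0.04 [[346.1 274.5]] [[315.2 305.5]]
```

View pics/crop3.png

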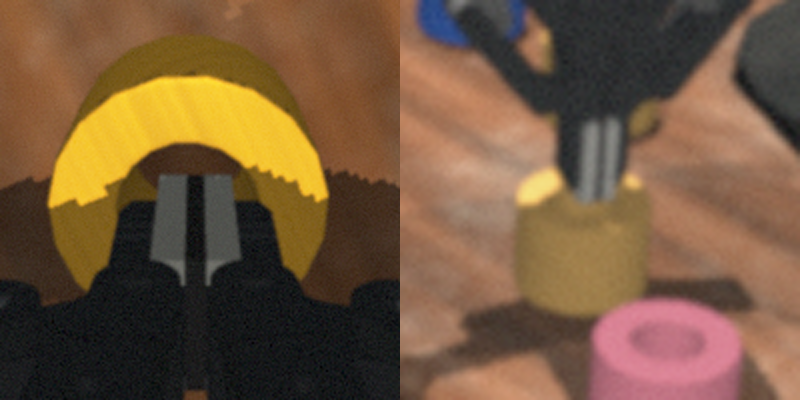

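The fingers shut without catching the bushing. They seem to be over or in the bore, and the bushing hasn't moved. I'll lift straight up, open and check.

Call:
{"name": "jog_arm", "arguments": {
  "deltas": [0,0,-0.02,0,0,0,-1,0,0,-0.05,0,0,0,-1,0,0,-0.09,0,0,0,-1,0,0,-0.09,0,0,0,-1]
}}

```text
time: 4.2
tool_pos: [0.4621, -0.1721, 0.1219]
tcp_rot: [2.625, 1.71, 0.009]
wrist_force: [-0.0, -0.7, 1.2]
width: 0.001
grip_force: 0.0
```

Run:
```python
from h import *
c=grab('wrist','wrist3');d=grab('scene','scene3')
s=readout.read_state();T=R.from_rotvec(s['tcp_rot']).as_matrix();print(s['tool_pos'],s['width'],s['wrist_force'])
tip=s['tool_pos']+T@[0,0,.017]
print(tip,proj(d,tip),proj(c,tip),proj(d,[.458,-.17,.04]),proj(c,[.458,-.17,.04]))
a=cv2.resize(c['color'][160:460,170:470],(400,400),interpolation=cv2.INTER_CUBIC)
b=cv2.resize(d['color'][200:325,290:415],(400,400),interpolation=cv2.INTER_CUBIC)
cv2.imwrite('pics/crop4.png',np.hstack([a,b]))
```

```text
[ 0.45891544 -0.17073706  0.11747325] -0.0006337786758794524 [ 0.20822432  0.4447049  -0.80127125]
[ 0.45896588 -0.17075928  0.10047334] [[348.86224577 241.40250242]] [[307.98114977 274.96727925]] [[346.07543746 274.3415528 ]] [[307.12874889 241.36263561]]
```

View pics/crop4.png

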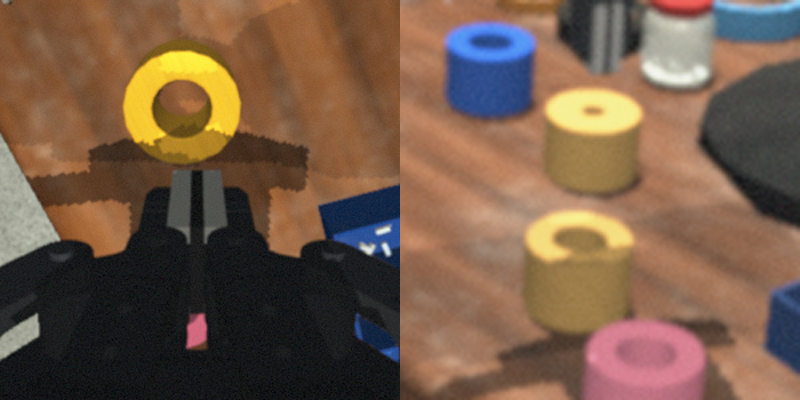

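The bushing is untouched. The fingertips show at scene (354,222.5) and wrist (316,289), but I predicted (349,241) and (308,275). They are higher than the nominal tool model, so I'll triangulate them.

Run:
```python
from h import *
c=load('wrist3');d=load('scene3')
s=readout.read_state();T=R.from_rotvec(s['tcp_rot']).as_matrix()
print('cam rel',T.T@(np.array(c['origin'])-s['tool_pos']))
def ray(c,uv):
    p=toplane(c,uv,0);o=np.array(c['origin']);v=p-o;return o,v/np.linalg.norm(v)
def tri(a,b):
    A=0;B=0
    for o,v in(a,b):
        M=np.eye(3)-np.outer(v,v);A=A+M;B=B+M@o
    return np.linalg.solve(A,B)
def rep(X,s):
    T=R.from_rotvec(s['tcp_rot']).as_matrix();print(X.round(4),'tool',(T.T@(X-s['tool_pos'])).round(4))
rep(tri(ray(c,(316,288.5)),ray(d,(354,222.5))),s)
for z in(-.03,-.02,-.01,0,.01,.017): 
    P=s['tool_pos']+T@[0,0,z];print(z,proj(d,P).round(1),proj(c,P).round(1))
```

```text
cam rel [ 0.06579223  0.00286791 -0.16391206]
[ 0.4661 -0.1692  0.1308] tool [ 0.0043  0.006  -0.0133]
-0.03 [[350.4 214.4]] [[306.2 318.9]]
-0.02 [[350.1 220.3]] [[306.6 307.4]]
-0.01 [[349.7 226.1]] [[307.1 297.3]]
0 [[349.4 231.8]] [[307.4 288.3]]
0.01 [[349.1 237.5]] [[307.8 280.2]]
0.017 [[348.9 241.4]] [[308. 275.]]
```

Call:
{"name": "jog_arm", "arguments": {
  "deltas": [0,0,0,0,0,0,1,0,0,0,0,0,0,1,0,0,0,0,0,0,1,0,0,0,0,0,0,1,0,0,0,0,0,0,1,0,0,0,0,0,0,1]
}}

```text
time: 4.9
tool_pos: [0.4577, -0.1702, 0.1158]
tcp_rot: [-2.632, -1.715, 0.0]
wrist_force: [-0.7, -0.5, 0.5]
width: 0.993
grip_force: 0.0
```

Run:
```python
from h import *
P=[];O=[]
for i in range(6):
    c=read_camera('wrist') ; s=readout.read_state();P.append(s['tool_pos']);O.append(np.r_[c['origin'],R.from_matrix(att(c)).as_rotvec()])
P=np.array(P);print(P.round(4),P.mean(0));O=np.array(O);print(O.std(0))
c=grab('wrist','wrist4');d=grab('scene','scene4');s=readout.read_state();T=R.from_rotvec(s['tcp_rot']).as_matrix();print(c['origin'],s['width'],s['time'])
cv2.imwrite('pics/crop5.png',np.hstack([cv2.resize(c['color'],(400,300)),cv2.resize(d['color'][150:300,260:460],(400,300),interpolation=cv2.INTER_CUBIC)]))
```

```text
[[ 0.4578 -0.1702  0.116 ]
 [ 0.4578 -0.1703  0.116 ]
 [ 0.4578 -0.1703  0.1161]
 [ 0.4578 -0.1703  0.1161]
 [ 0.4579 -0.1703  0.1162]
 [ 0.4578 -0.1703  0.1162]] [ 0.45783753 -0.17026175  0.11608659]
[2.34627961e-05 9.77272680e-06 1.00922704e-04 3.70897191e-05
 2.86642823e-05 2.71036634e-04]
[ 0.48487828 -0.11030072  0.27560177] 0.9968091502296467 5.3
```

View pics/crop5.png

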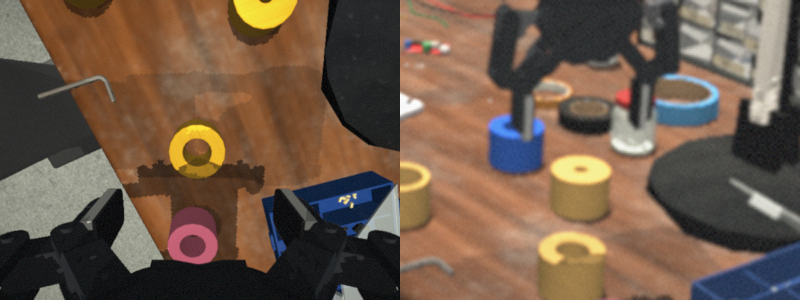

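The wrist view shows the open fingertips at about (189,304) and (445,304), and the scene view has them at (323.5,219) and (381.5,211). Triangulating both.

Run:
```python
from h import *
c=load('wrist4');d=load('scene4');s=readout.read_state();T=R.from_rotvec(s['tcp_rot']).as_matrix()
def ray(c,uv):
    o=np.array(c['origin']);v=toplane(c,uv,0)-o;return o,v/np.linalg.norm(v)
def tri(a,b):
    A=0;B=0
    for o,v in(a,b):
        M=np.eye(3)-np.outer(v,v);A=A+M;B=B+M@o
    X=np.linalg.solve(A,B);return X
for w,e in(((189,304),(323.5,219)),((445,304),(381.5,211))):
    X=tri(ray(c,w),ray(d,e));print(X.round(4),'tool',(T.T@(X-s['tool_pos'])).round(4),proj(c,X),proj(d,X))
for z in(-.04,-.03,-.02,-.01,.004):
    print(z,[ (proj(q,s['tool_pos']+T@[0,y,z])).round(1).tolist() for q in(c,d) for y in(-.0425,.0425)])
# bushing top centre by HSV in wrist
h=cv2.cvtColor(c['color'],cv2.COLOR_BGR2HSV)[190:300,250:380]
m=((h[...,0]>18)&(h[...,0]<32)&(h[...,1]>150)&(h[...,2]>90)).astype(np.uint8)
n,l,st,ce=cv2.connectedComponentsWithStats(m);i=1+st[1:,4].argmax();print(st[i],ce[i]+[250,190])
print(toplane(c,(315,242),.04))
```

```text
[ 0.4204 -0.1478  0.1425] tool [ 0.0054 -0.0433 -0.0263] [[195.41666038 305.89288026]] [[322.01084899 218.69771841]]
[ 0.5067 -0.1862  0.1442] tool [ 0.0051  0.0511 -0.028 ] [[458.098705   308.82731824]] [[378.72479878 212.09004523]]
-0.04 [[[187.2, 338.2]], [[443.1, 338.4]], [[323.9, 212.0]], [[375.5, 206.9]]]
-0.03 [[[195.9, 324.3]], [[434.6, 324.5]], [[323.7, 217.9]], [[375.0, 212.7]]]
-0.02 [[[203.6, 312.1]], [[427.1, 312.3]], [[323.4, 223.8]], [[374.6, 218.5]]]
-0.01 [[[210.4, 301.4]], [[420.6, 301.6]], [[323.2, 229.7]], [[374.1, 224.2]]]
0.004 [[[218.6, 288.4]], [[412.6, 288.6]], [[322.9, 237.8]], [[373.5, 232.1]]]
[  20    1   91   96 5581] [314.99623723 239.09819029]
[ 0.45786385 -0.16872536  0.04      ]
```

The real fingertips sit about 30 mm behind the nominal TCP model, so I'll shift all heights by 30 mm. I'll descend to TCP z ≈ -0.008 in stages, watching the force.

Call:
{"name": "jog_arm", "arguments": {
  "deltas": [0,0.0,0.035,0,0,0,1,0,0,0.07,0,0,0,1,0,0,0.09,0,0,0,1,0,0,0.1,0,0,0,1,0,0,0.105,0,0,0,1,0,0,0.11,0,0,0,1,0,0,0.11,0,0,0,1]
}}

```text
time: 6.0
tool_pos: [0.4584, -0.1705, 0.0065]
tcp_rot: [2.631, 1.715, 0.001]
wrist_force: [0.2, 0.6, -0.2]
width: 1.002
grip_force: 0.0
```

Call:
{"name": "jog_arm", "arguments": {
  "deltas": [0,0.0,0.005,0,0,0,1,0,0,0.01,0,0,0,1,0,0,0.014,0,0,0,1,0,0,0.014,0,0,0,1]
}}

```text
time: 6.4
tool_pos: [0.4572, -0.17, -0.0085]
tcp_rot: [-2.631, -1.714, 0.001]
wrist_force: [-0.1, 0.9, -0.1]
width: 0.997
grip_force: 0.0
```

Call:
{"name": "jog_arm", "arguments": {
  "deltas": [0,0,0,0,0,0,0.5,0,0,0,0,0,0,0.2,0,0,0,0,0,0,0,0,0,0,0,0,0,-0.3,0,0,0,0,0,0,-1,0,0,0,0,0,0,-1,0,0,0,0,0,0,-1],
  "squeeze": 40
}}

```text
time: 7.1
tool_pos: [0.458, -0.1703, -0.0074]
tcp_rot: [2.632, 1.715, 0.0]
wrist_force: [-0.7, 0.8, 5.2]
width: 0.65
grip_force: 42.8
```

Call:
{"name": "jog_arm", "arguments": {
  "deltas": [0,0,-0.015,0,0,0,-1,0,0,-0.04,0,0,0,-1,0,0,-0.075,0,0,0,-1,0,0,-0.11,0,0,0,-1,0,0,-0.135,0,0,0,-1,0,0,-0.135,0,0,0,-1,0,0,-0.135,0,0,0,-1]
}}

```text
time: 7.8
tool_pos: [0.4577, -0.1702, 0.1267]
tcp_rot: [2.632, 1.715, 0.0]
wrist_force: [-0.1, -0.1, -2.7]
width: 0.646
grip_force: 43.3
```

Run:
```python
from h import *
s=readout.read_state();print(s['wrist_force'],s['width'],s['grip_force'],s['tool_pos'])
go(.49,.08,.128,0); go(.53,.235,.128,20)
```

```text
[-0.07238076 -0.09973344 -2.65877516] 0.6464103556198637 43.26996713876724 [ 0.45769027 -0.17021152  0.12670306]
d [ 0.2419 -0.0715 -0.0013] rot [ 3.000e-02  1.000e-02 -2.383e+01]
d [ 0.3999 -0.0976 -0.0013] rot [ 2.000e-02  1.000e-02 -4.383e+01]
```

Call:
{"name": "jog_arm", "arguments": {
  "deltas": [0.02,-0.005,0,0,0,-3,-1,0.055,-0.013,0,0,0,-8,-1,0.095,-0.023,0,0,0,-13,-1,0.135,-0.033,0,0,0,-18,-1,0.175,-0.043,0,0,0,-23,-1,0.21,-0.053,0,0,0,-28,-1,0.235,-0.06,0,0,0,-33,-1,0.24,-0.06,0,0,0,-35,-1]
}}

```text
time: 8.6
tool_pos: [0.498, 0.0759, 0.1242]
tcp_rot: [-1.986, -2.43, 0.004]
wrist_force: [-0.5, -0.4, -2.5]
width: 0.645
grip_force: 43.2
```

Run:
```python
from h import *
c=grab('wrist','wrist5');s=readout.read_state();print(s['tool_pos'],s['q'].round(2))
for X in([.5354,.2655,.087],[.53,.2582,.04]):print(proj(c,X))
go(.53,.235,.128,20)
T=R.from_rotvec(s['tcp_rot']).as_matrix()
for z in (.0,.0075-.04): print('bush axis',z,proj(c,s['tool_pos']+T@[.0015,0,z]))
g=c['color'];hsv=cv2.cvtColor(g,cv2.COLOR_BGR2HSV)
for nm,m in(('green',(abs(hsv[...,0].astype(int)-62)<15)&(hsv[...,1]>100)),('brass',(abs(hsv[...,0].astype(int)-25)<7)&(hsv[...,1]>150)&(hsv[...,2]>90))):
    n,l,st,ce=cv2.connectedComponentsWithStats(m.astype(np.uint8))
    for i in 1+np.argsort(-st[1:,4])[:3]: print(nm,st[i],ce[i])
cv2.imwrite('pics/v.png',g)
```

```text
[0.49843138 0.07512679 0.12449845] [ 0.1   0.02  2.06  0.    1.07 -0.1 ]
[[ 500.1811973  -152.81555769]]
[[446.90291031 -77.38404323]]
d [ 0.1504  0.0627 -0.0036] rot [-0.23 -0.06 -8.53]
bush axis 0.0 [[316.93389271 290.25091548]]
bush axis -0.0325 [[316.88065808 325.66033217]]
green [ 133    0  219   52 9738] [247.23300472  22.07937975]
green [549 282   3   3   4] [550. 283.]
green [550 305   3   3   4] [551. 306.]
brass [  230   235   176   193 21987] [319.69613863 332.41010597]
brass [ 151  238   83   92 3079] [187.99642741 279.98538487]
brass [341 322   4   7  13] [342.53846154 325.07692308]
```

Call:
{"name": "jog_arm", "arguments": {
  "deltas": [0.03,0.016,-0.002,0,0,-3,-1,0.06,0.035,-0.004,0,0,-6,-1,0.09,0.05,-0.004,0,0,-9,-1,0.093,0.053,-0.004,0,0,-9,-1,0.093,0.053,-0.004,0,0,-9,-1,0.093,0.053,-0.004,0,0,-9,-1]
}}

```text
time: 9.25
tool_pos: [0.5328, 0.1734, 0.1298]
tcp_rot: [-1.799, -2.574, 0.004]
wrist_force: [0.5, 0.0, -1.3]
width: 0.651
grip_force: 43.3
```

Run:
```python
from h import *
c=grab('wrist','wrist6');s=readout.read_state();print(s['tool_pos'],s['q'].round(2))
for X in([.5354,.2655,.087],[.533,.26,.04]):print(proj(c,X))
T=R.from_rotvec(s['tcp_rot']).as_matrix()
cv2.imwrite('pics/v6.png',cv2.resize(c['color'],(800,600),interpolation=cv2.INTER_CUBIC))
```

```text
[0.53296044 0.17335339 0.13003656] [ 0.27  0.12  1.94 -0.    1.09 -0.08]
[[388.57480662  89.14763647]]
[[367.73756069 105.22452811]]
```

View pics/v6.png

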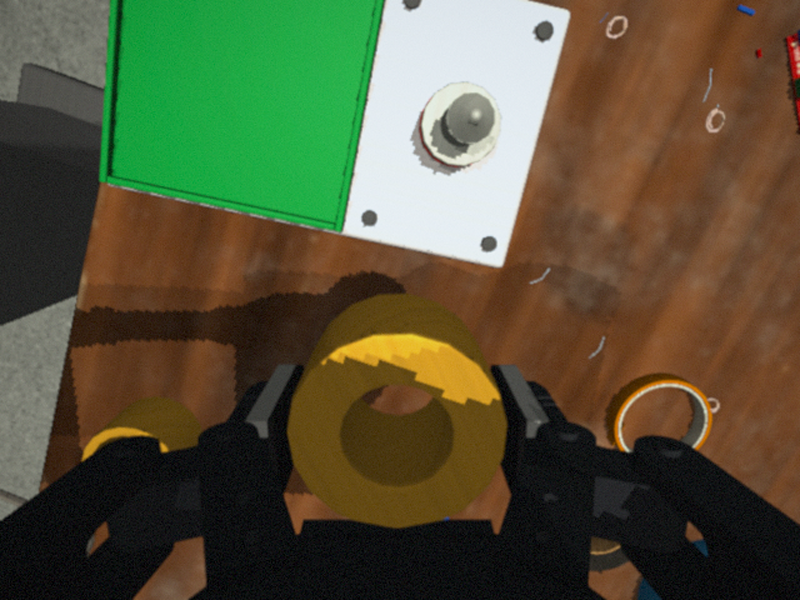

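The wrist view shows the plug tip at (380,94) and step centre at (368,99), with the held bushing's upright top bore at (318,346).

Run:
```python
from h import *
c=load('wrist6');s=readout.read_state();print(s['tool_pos'])
t=toplane(c,(380,93.6),.087);p=toplane(c,(368,99),.04);b=toplane(c,(317.6,345.5),.1775);print(t,p,b)
T=R.from_rotvec(s['tcp_rot']).as_matrix();print('bush in tool',T.T@(b-s['tool_pos']))
# tray corners (rim outer z .02): near-left, near-right ; inner tray
q=[toplane(c,np.array(u)*.8,.02) for u in((103,182),(342,230))];print(q)
v=q[1]-q[0];print(np.linalg.norm(v),np.degrees(np.arctan2(v[1],v[0])))
P=[toplane(c,np.array(u)*.8,.01) for u in((500,267),(570,10))];print(P)
```

```text
[0.53296044 0.17335339 0.13003656]
[0.53233545 0.26223798 0.087     ] [0.53183651 0.26329259 0.04      ] [0.53281831 0.17497045 0.1775    ]
bush in tool [ 0.00154989  0.00031029 -0.04746488]
[array([0.36776543, 0.17409881, 0.02      ]), array([0.49426339, 0.19351448, 0.02      ])]
0.12797931023246256 8.726003786600783
[array([0.58463594, 0.20305592, 0.01      ]), array([0.56588419, 0.33601856, 0.01      ])]
```

Run:
```python
from h import *
go(.5325,.2616,.130,20)
```

```text
d [ 0.083   0.0298 -0.0001] rot [-0.13  0.02  0.06]
```

Call:
{"name": "jog_arm", "arguments": {
  "deltas": [0.025,0.01,0,0,0,0,-1,0.055,0.02,0,0,0,0,-1,0.078,0.028,0,0,0,0,-1,0.083,0.03,0,0,0,0,-1,0.083,0.03,0,0,0,0,-1,0.083,0.03,0,0,0,0,-1,0.083,0.03,0,0,0,0,-1]
}}

```text
time: 10.0
tool_pos: [0.5333, 0.2619, 0.1309]
tcp_rot: [1.8, 2.575, -0.001]
wrist_force: [-0.4, 0.4, -1.0]
width: 0.648
grip_force: 43.3
```

Run:
```python
from h import *
s=readout.read_state();print(s['tool_pos'],s['joint_vel'].round(3));go(.5325,.2616,.034,20)
c=grab('wrist','wrist7');print(proj(c,[.532,.2628,.087]),proj(c,[.532,.2628,.04]))
b=proj(c,[.532,.263,.178])[0];print(b)
# what is visible in the bore: mean colour on a grid
x,y=b.round().astype(int)
for r in range(y-48,y+49,12): print(r,[tuple(int(k) for k in c['color'][r,q]) for q in range(x-40,x+41,20)])
```

```text
[0.53332284 0.26186567 0.13093814] [-0.001  0.    -0.003  0.003 -0.002  0.002]
d [ 0.0001 -0.0008  0.0969] rot [-0.03  0.03  0.09]
[[314.98820737 257.35994737]] [[315.3799879 235.4402179]]
[313.64463674 344.29292827]
296 [(23, 95, 129), (17, 92, 122), (21, 71, 95), (34, 144, 198), (43, 152, 203)]
308 [(21, 91, 125), (25, 70, 94), (168, 184, 179), (23, 67, 93), (29, 145, 197)]
320 [(6, 65, 90), (23, 34, 53), (47, 76, 122), (51, 80, 119), (24, 88, 119)]
332 [(10, 61, 83), (18, 49, 67), (3, 45, 70), (18, 50, 68), (9, 44, 63)]
344 [(9, 41, 58), (20, 48, 66), (19, 54, 74), (14, 52, 69), (18, 46, 61)]
356 [(8, 43, 59), (17, 50, 67), (17, 50, 70), (16, 50, 70), (22, 47, 62)]
368 [(12, 64, 86), (20, 53, 71), (5, 45, 63), (21, 51, 69), (6, 48, 62)]
380 [(20, 70, 96), (18, 47, 70), (8, 47, 66), (23, 53, 72), (14, 70, 92)]
392 [(13, 67, 91), (22, 70, 93), (22, 71, 99), (19, 66, 92), (12, 62, 91)]
```

Call:
{"name": "jog_arm", "arguments": {
  "deltas": [0,-0.001,0.02,0,0,0,-1,0,-0.001,0.04,0,0,0,-1,0,-0.001,0.05,0,0,0,-1,0,-0.001,0.058,0,0,0,-1,0,-0.001,0.065,0,0,0,-1,0,-0.001,0.072,0,0,0,-1,0,-0.001,0.08,0,0,0,-1,0,-0.001,0.08,0,0,0,-1]
}}

```text
time: 10.85
tool_pos: [0.5317, 0.2626, 0.0499]
tcp_rot: [-1.797, -2.575, 0.003]
wrist_force: [-0.0, -0.2, -1.5]
width: 0.647
grip_force: 43.3
```

Call:
{"name": "jog_arm", "arguments": {
  "deltas": [0,0,0.005,0,0,0,-1,0,0,0.01,0,0,0,-1,0,0,0.014,0,0,0,-1,0,0,0.016,0,0,0,-1,0,0,0.016,0,0,0,-1]
}}

```text
time: 11.35
tool_pos: [0.5321, 0.2628, 0.0346]
tcp_rot: [-1.798, -2.576, 0.001]
wrist_force: [-0.1, -0.4, -2.3]
width: 0.649
grip_force: 43.3
```

Call:
{"name": "jog_arm", "arguments": {
  "deltas": [0,0,0.001,0,0,0,-1,0,0,0.0015,0,0,0,-1,0,0,0.0015,0,0,0,-1,0,0,0.0015,0,0,0,-1]
}}

```text
time: 11.75
tool_pos: [0.5325, 0.263, 0.0337]
tcp_rot: [1.798, 2.576, 0.0]
wrist_force: [0.5, 0.2, -1.7]
width: 0.642
grip_force: 43.3
```

Call:
{"name": "jog_arm", "arguments": {
  "deltas": [0,0,0.001,0,0,0,-1,0,0,0.001,0,0,0,-1,0,0,0.001,0,0,0,-1]
}}

```text
time: 12.05
tool_pos: [0.5325, 0.263, 0.0327]
tcp_rot: [1.798, 2.576, 0.0]
wrist_force: [-0.2, -0.2, -1.0]
width: 0.648
grip_force: 43.3
```

Call:
{"name": "jog_arm", "arguments": {
  "deltas": [0,0,0.001,0,0,0,-1,0,0,0.001,0,0,0,-1,0,0,0.001,0,0,0,-1]
}}

```text
time: 12.35
tool_pos: [0.5326, 0.263, 0.0326]
tcp_rot: [1.798, 2.576, 0.0]
wrist_force: [-2.5, -0.4, 5.2]
width: 0.645
grip_force: 43.9
```

Call:
{"name": "jog_arm", "arguments": {
  "deltas": [0,0,0.001,0,0,0,-1,0,0,0.001,0,0,0,-1,0,0,0.001,0,0,0,-1]
}}

```text
time: 12.65
tool_pos: [0.5326, 0.263, 0.0326]
tcp_rot: [1.798, 2.576, 0.0]
wrist_force: [-4.5, -2.0, 11.1]
width: 0.645
grip_force: 44.4
```

Contact came at TCP z 0.0326, which puts the bushing bottom at z = 40 mm on the step, with an 11 N reaction. Now lifting it off.

Call:
{"name": "jog_arm", "arguments": {
  "deltas": [0,0,-0.01,0,0,0,-1,0,0,-0.025,0,0,0,-1,0,0,-0.05,0,0,0,-1,0,0,-0.08,0,0,0,-1,0,0,-0.1,0,0,0,-1,0,0,-0.1,0,0,0,-1,0,0,-0.1,0,0,0,-1]
}}

```text
time: 13.35
tool_pos: [0.5328, 0.2631, 0.1311]
tcp_rot: [1.798, 2.576, 0.002]
wrist_force: [0.9, 0.4, -2.7]
width: 0.648
grip_force: 43.3
```

Run:
```python
from h import *
s=readout.read_state();print(s['tool_pos']);go(.421,.245,.130,30);go(.421,.245,.0065,30)
```

```text
[0.5327776  0.26308912 0.13112074]
d [ 0.0216 -0.1112  0.001 ] rot [ 0.08  0.   -9.83]
d [ 0.0216 -0.1113  0.1245] rot [ 0.08  0.   -9.83]
```

Call:
{"name": "jog_arm", "arguments": {
  "deltas": [0.006,-0.03,0,0,0,-3,-1,0.014,-0.07,0,0,0,-7,-1,0.02,-0.1,0,0,0,-10,-1,0.022,-0.111,0,0,0,-10,-1,0.022,-0.111,0,0,0,-10,-1,0.022,-0.111,0.04,0,0,-10,-1,0.022,-0.111,0.08,0,0,-10,-1,0.022,-0.111,0.1,0,0,-10,-1]
}}

```text
time: 14.15
tool_pos: [0.4201, 0.2445, 0.0273]
tcp_rot: [-1.567, -2.721, 0.005]
wrist_force: [0.1, 0.1, -2.1]
width: 0.649
grip_force: 43.4
```

Call:
{"name": "jog_arm", "arguments": {
  "deltas": [0,0,0.008,0,0,0,-1,0,0,0.014,0,0,0,-1,0,0,0.018,0,0,0,-1,0,0,0.02,0,0,0,-1,0,0,0.02,0,0,0,-1]
}}

```text
time: 14.65
tool_pos: [0.4216, 0.2457, 0.0114]
tcp_rot: [1.566, 2.722, 0.002]
wrist_force: [0.4, 0.9, -2.1]
width: 0.648
grip_force: 43.4
```

Call:
{"name": "jog_arm", "arguments": {
  "deltas": [0,0,0.002,0,0,0,-1,0,0,0.003,0,0,0,-1,0,0,0.003,0,0,0,-1,0,0,0.003,0,0,0,-1]
}}

```text
time: 15.05
tool_pos: [0.4207, 0.2454, 0.0077]
tcp_rot: [1.567, 2.723, 0.0]
wrist_force: [0.0, -0.1, -2.7]
width: 0.644
grip_force: 43.4
```

Call:
{"name": "jog_arm", "arguments": {
  "deltas": [0,0,0.001,0,0,0,-1,0,0,0.0015,0,0,0,-1,0,0,0.0015,0,0,0,-1,0,0,0.0015,0,0,0,-1]
}}

```text
time: 15.45
tool_pos: [0.4209, 0.2454, 0.0066]
tcp_rot: [1.567, 2.723, 0.0]
wrist_force: [-1.9, -0.9, 5.7]
width: 0.644
grip_force: 44.0
```

Call:
{"name": "jog_arm", "arguments": {
  "deltas": [0,0,0,0,0,0,0.5,0,0,0,0,0,0,1,0,0,0,0,0,0,1,0,0,0,0,0,0,1,0,0,0,0,0,0,1,0,0,0,0,0,0,1]
}}

```text
time: 16.05
tool_pos: [0.4207, 0.2453, 0.006]
tcp_rot: [-1.567, -2.723, 0.0]
wrist_force: [-0.1, -0.5, -0.5]
width: 1.0
grip_force: 0.0
```

Call:
{"name": "jog_arm", "arguments": {
  "deltas": [0,0,-0.015,0,0,0,1,0,0,-0.04,0,0,0,1,0,0,-0.08,0,0,0,1,0,0,-0.12,0,0,0,1,0,0,-0.15,0,0,0,1,0,0,-0.15,0,0,0,1,0,0,-0.15,0,0,0,1]
}}

```text
time: 16.75
tool_pos: [0.4212, 0.2456, 0.1569]
tcp_rot: [1.566, 2.722, 0.003]
wrist_force: [0.4, 0.5, -0.7]
width: 1.001
grip_force: 0.0
```

Run:
```python
from h import *
c=grab('wrist','wrist9');d=grab('scene','scene9');a=load('scene0')
def comps(im,n):
    h=cv2.cvtColor(im,cv2.COLOR_BGR2HSV).astype(int);m=(abs(h[...,0]-25)<7)&(h[...,1]>130)&(h[...,2]>80)
    k,l,st,ce=cv2.connectedComponentsWithStats(m.astype(np.uint8))
    for i in 1+np.argsort(-st[1:,4])[:4]:
        if st[i,4]>100: print(n,st[i],ce[i].round(1))
comps(a['color'],'before');comps(d['color'],'after');comps(c['color'],'wrist')
print(proj(c,[.421,.246,.054]),proj(d,[[.421,.246,.054],[.421,.246,.014]]),readout.read_state()['width'])
```

```text
before [245 232  29  16 120] [258.5 240.3]
after [245 235  28  24 174] [261.3 245.2]
wrist [ 276  187   82   84 4139] [316.4 228.6]
wrist [189 395  38  43 859] [207.6 413.2]
[[316.61499065 232.30553143]] [[195.37173257 194.31334228]
 [196.50180489 211.89517709]] 1.0008962207520953
```

The wrist image shows the bushing upright at (316,229), close to the predicted tray position of (317,232). The gripper is open and clear. Handing in.

Run:
```python
from h import *
a=load('scene0')['color'].astype(int);d=load('scene9')['color'].astype(int)
for n,(x,y) in{'wide':(260,247),'nar':(350,243),'midold':(346,285)}.items(): print(n,abs(a-d)[y-18:y+18,x-18:x+18].mean())
print(finish_job())
```

```text
wide 4.5853909465020575
nar 3.7481995884773665
midold 30.886059670781894
the job is handed in; nothing more can be done
None
```

The middle (28 mm bore) bushing went over the plug and sat on the no-go step with an 11 N reaction. It now stands upright in the green tray with the gripper clear, and the other two bushings are where they stood; the job is handed in, with no verdict returned.

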